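# Swing the gas plate home and lock the gassing lever on

### The job

The core box on the green gassing stand is ready for gas. First push the flat pale gas plate round its post until it covers the core box and rests fully against the stop pin, so that no gas escapes; then lift the blue lockout collar on the valve lever, push the lever away from you past the gate, and let the collar drop fully into the far notch (green dot), so that the gas is locked on. Do not disturb the two small sand cores that stand beside the stand.

Things in the scene. Friction and masses are not known exactly. Their poses are not given: they have to be found in the camera images.
- stand: green core-gassing stand, fixed to the bench. Origin on the bench top; stand x points away from the robot (turned by up to 0.30 rad), y left, z up. In mm: base plate x -85..105, y -200..135, 12 thick, stepped back at the lever; black core box x -66..65, y -149..-1, top at z 154; post of the gas plate at x 81, y -172; stop pin (11 thick, top at z 178) at x 75.5, y 6; lever pivot at x -15, y 95, z 45.
- plate (a joint): swing of the flat pale aluminium gas plate about the post, rad: 0 = home, over the core box, against the rigid stop pin; starts at 0.4 to 0.75, swung out towards the robot (counter-clockwise from above). Edges 162 to 178 mm above the bench, clear of the core box. At home it spans stand x -98..70, y -152..12 mm.
- plate_corner (a point): free corner of the gas plate, 253 mm from the post's axis: left end of its front edge (the straight edge at x -98 at home, which is the one to push), mid height. Its axes turn with the plate and are the stand's at home. A push of 1 to 2 N there moves the plate; it stays where it is left.
- post_axis (a point): point on the vertical axis of the plate's post (26 mm steel tube), at the height of the plate's middle, 170 mm above the bench.
- lever (a joint): angle of the valve lever, rad. Its lean from upright, away from the robot, is this value + 0.10. Off (red dot): 0 to 0.16, moves freely, starts at 0 to 0.14; at 0.16 the collar's dog meets the gate, a raised land on the cheeks. Gas on (green dot): far notch at 0.55 to 0.60, end stop at 0.60. It stays where it is left; 2 N at the collar moves it.
- lever_pivot (a point): middle of the lever's pivot axis (along stand y, 45 mm above the bench). The lever stands between two upright grey cheek plates, 8 mm thick, 25 mm apart, 41 mm over both, reaching 88 mm from the axis; their notched top edge forms the off slot, the gate and the far notch.
- collar (a joint): lift of the blue lockout collar along the lever, m: 0 = down, 0.016 at most. A spring presses it down (3 N, 5 N at full lift). Its cross dog clears the gate from a lift of 0.0085. Let go past the gate, it drops into the far notch by itself. It can be hooked under the skirt with shut fingertips from the robot's side, or taken by the rim.
- collar_rim (a point): centre of the collar's rim, on the lever's axis; z points up along the lever. Along the lever from the pivot, collar down: steel sleeve 21 mm thick, 68 to 108 mm; blue cone widening from 23 mm at 108 to 43 mm at 121 mm; rim 43 mm thick, 121 to 128 mm, top at 133 mm; this point at 124.5 mm.
- coil_hose: red coiled air hose, a fixed obstacle left of the stand: from the bench at x 0.32, y -0.06 it climbs over a basin with a black disc and a clamp on top (round, 240 mm wide, middle at x 0.45, y 0.22, 140 mm high), passes x 0.59, y 0.30 at 0.31 m height and rises to the ceiling at x 0.63, y 0.32 (m, robot base frame). Origin at x 0.45, y 0.13 on the bench.
- knob_top (a point): top of the black knob on the lever's axis, 173 mm from the pivot; the knob is 28 mm thick, its underside 152 mm from the pivot, on a 12 mm rod; it does not rise with the collar.
- core_small_a: small sand core, flask-shaped, 38 mm across, 62 mm tall, standing free on the bench to the left of the stand; fragile, to be left alone. Origin under its middle.
- core_small_b: small sand core with stepped sides, 44 mm across, 55 mm tall, standing free on the bench to the left of the stand; fragile, to be left alone. Origin under its middle.

How it is judged:
By the outcome, as a careful person would: the job done as asked, in the order asked, and still so for the second after the job is handed in, with the robot touching nothing.
It also fails if it takes over 53 s, if anything falls off the work surface, if the arm or the gripper's body presses on something with over 40 N, if the wrist force passes 120 N, or if a joint passes its speed limit or range.

### The arm

A 6-joint arm with a two-finger parallel gripper is mounted at the origin on the work surface; the furniture and walls round the work are solid. World frame = base frame: x ahead of the robot, y to its left, z up, the work surface at z = 0. Lengths are in m, angles in degrees, forces in N, time in s.
With the tool pointing down it reaches from about 0.375 to 0.75 m from the base axis. Payload 9 kg.
Tool frame: the origin (TCP) lies where the fingers leave the gripper's body, on its centre line; the fingertips stand 73 mm ahead of it and the grasp point (between the pads) lies 54 mm ahead of it (robot.tip_reach is the distance from the TCP to the fingertips, in m); z points along the fingers, y is the direction in which the jaws open and shut (so a half turn about z gives the same grasp; the last joint's range is limited). The gripper opens to 85 mm and grips with 20 to 120 N. Pads are 22 mm wide; open, the fingers measure 114 mm over their backs; the gripper's body (76 mm by 85 mm) begins 54 mm behind the grasp point. The pads swing forward as they close: fully open they stand 13 mm farther back than shut.
Start: joints at [61.094, 5.964, 5.575, 89.605, 0, 77.527], TCP at [0.17, 0.576, 0.304] pointing down, gripper open.
Joint ranges: [-171.21, 171.21], [-48.23, 106.86], [-62.78, 66.21], [-105.2, 120.99], [-86.42, 89.51], [-180, 180]. Speed limits (degrees/s): [127.2, 127.2, 147.25, 180, 180, 180].

### API

Orientations are given as [roll, pitch, yaw] about the fixed x, y, z axes, in that order (R = Rz(yaw) Ry(pitch) Rx(roll)).
In Python, from plant import robot gives the robot as it stands. Calls block until the motion is done:
- robot.move_pose(position, orientation): joint-space move of the TCP to a pose.
- robot.line_to(position, vel=0.15, rotation=None, guard=None): straight line of the TCP; rotation=None keeps the orientation; vel is the mean speed in m/s. With guard (N) it stops when the force on the tool has changed by that much, and returns True; else False.
- robot.goto_joints(angles): joint-space move.
- robot.set_gripper(opening): finger opening in m; the grip force is fixed at half the most; returns when the fingers have stopped.
- robot.pause(seconds).
- robot.ik(position, orientation): joint angles nearest the present ones, or None.
- robot.observe(): the state.
- robot.grab_frame(name): name is "scene" or "top" or "wrist"; returns the picture (480x640x3 uint8, blue, green, red); there is no depth.
- robot.get_calibration(name): a dict with "vertical_fov" (degrees; the focal length in pixels is half the picture's height over the tangent of half this angle, whatever the lens; pixels are square), "cx", "cy" (the principal point, pixels), "rvec" (rotation vector, rad) and "tvec" (3), from world to camera coordinates, as OpenCV has them. Camera axes: x right, y down, z forward; pixel columns grow to the right and rows downward; lengths in m; the calibration is good to about 2 mm. The wrist camera is an equidistant fisheye: a pixel r from the principal point sees the ray r / f radians off the axis. A picture is of the moment at which its call begins: read the wrist's pose just before it. get_calibration takes no time and is no camera call; for the wrist camera it gives the pose at the moment of the call.
A pose or a line that the arm cannot do raises robot.IKError and nothing moves.
- robot.job_done(): hands the job in, once; it reports no verdict.
The state is a dict: "time": time; "q": joint angles; "qvel": joint speeds; "joint_torque": joint torques, N m; "tool_pos": TCP position; "tcp_rot": TCP orientation; "ft_force": force on the tool from outside, world axes, zero at the start; "torque": the same for the moment, N m; "gripper_width": finger opening in m.
Only numpy, scipy, OpenCV 4.12 (cv2) and the standard library are available. Lean on these libraries where they do the work, as an engineer would, in place of code of your own. Each camera call takes 0.05 s, during which the arm holds its last target.

## Working session

There is one attempt and no reset: what is moved stays moved. The work goes in short steps, each a Python script; the robot and the scene stay as the last script left them, time stands still between calls to the robot, and variables do not carry over. Pictures are saved under pics/ and viewed, and the job is handed in when it is done.

```bash
ls; mkdir -p pics; python3 - <<'E'
from plant import robot
import cv2
for n in ("scene","top","wrist"):
    c=robot.get_calibration(n); print(n,c)
    cv2.imwrite(f"pics/{n}0.png",robot.grab_frame(n))
print(robot.observe())
E
```

```text
pics
scene {'vertical_fov': 55.68084146057761, 'cx': 321.8196286630078, 'cy': 245.20449275057092, 'rvec': array([ 0.55593225, -2.55625828,  1.31228927]), 'tvec': array([0.51253304, 0.25583306, 0.7778514 ])}
top {'vertical_fov': 42.78580864382859, 'cx': 325.275179770298, 'cy': 235.25841543090903, 'rvec': array([ 2.17911057, -2.14548495,  0.08572478]), 'tvec': array([-0.00153236,  0.58616425,  1.24265106])}
wrist {'vertical_fov': 65.70646984690485, 'cx': 323.8592161026247, 'cy': 232.66609422097235, 'rvec': array([-2.31204271, -1.72779526, -0.26276164]), 'tvec': array([-0.59937539, -0.03926982,  0.38012216])}
{'time': 0.15, 'q': array([6.10944168e+01, 5.99222375e+00, 5.53865210e+00, 8.96039840e+01,
       1.49739449e-04, 7.75272241e+01]), 'qvel': array([-0.00610712, -0.03503578,  0.19374788,  0.05532557, -0.09424282,
       -0.00654756]), 'joint_torque': array([ 1.85544144e-03, -5.57354808e+01,  5.04007459e+01,  1.24445051e-02,
       -3.65337037e-04,  2.39758089e-05]), 'tool_pos': array([0.16963557, 0.57534366, 0.30329899]), 'tcp_rot': array([-1.79943835e+02, -1.25768202e-02,  1.63567186e+02]), 'ft_force': array([-0.27427144,  0.23819039, -0.75192612]), 'torque': array([-0.00725307, -0.00847853,  0.01443054]), 'gripper_width': 0.0855115458315055}
```

View pics/scene0.png

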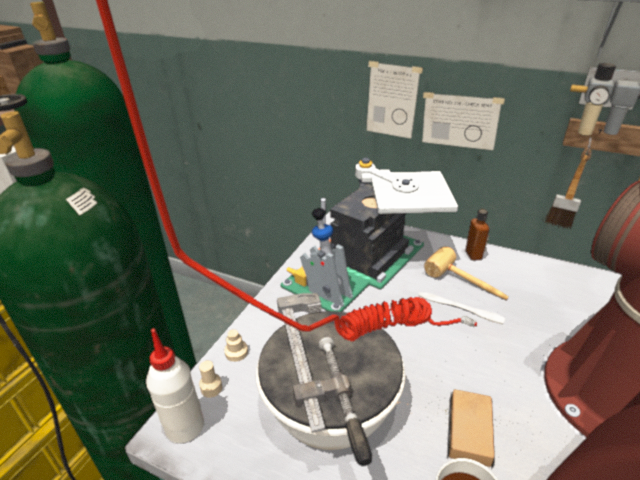

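View pics/top0.png

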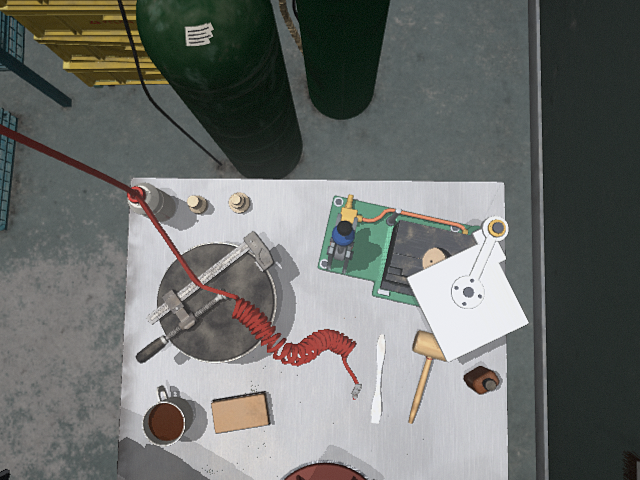

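View pics/wrist0.png

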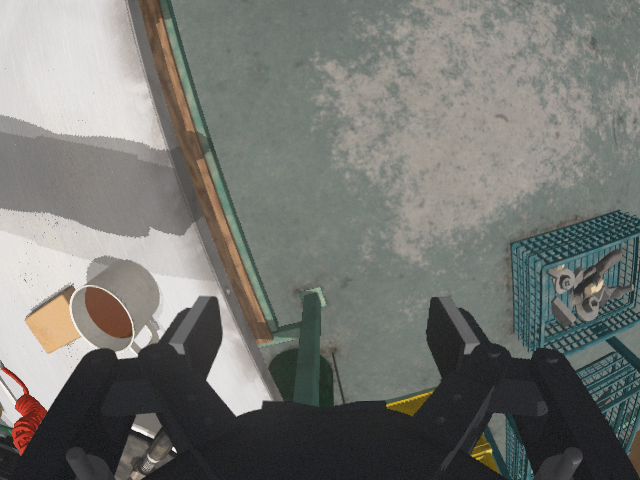

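The top view shows the stand at the upper right: post about (495,229), plate corner about (448,360), lever about (343,232). I'll zoom in for keypoints.

```bash
python3 - <<'E'
import cv2
im=cv2.imread("pics/top0.png")[180:380,310:540]
cv2.imwrite("pics/topz.png",cv2.resize(im,None,fx=3.45,fy=3,interpolation=cv2.INTER_CUBIC) if 0 else cv2.resize(im,(690,600),interpolation=cv2.INTER_CUBIC))
im=cv2.imread("pics/scene0.png")[150:310,270:470]
cv2.imwrite("pics/scenez.png",cv2.resize(im,(750,600),interpolation=cv2.INTER_CUBIC))
E
```

```text
(no output)
```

View pics/topz.png

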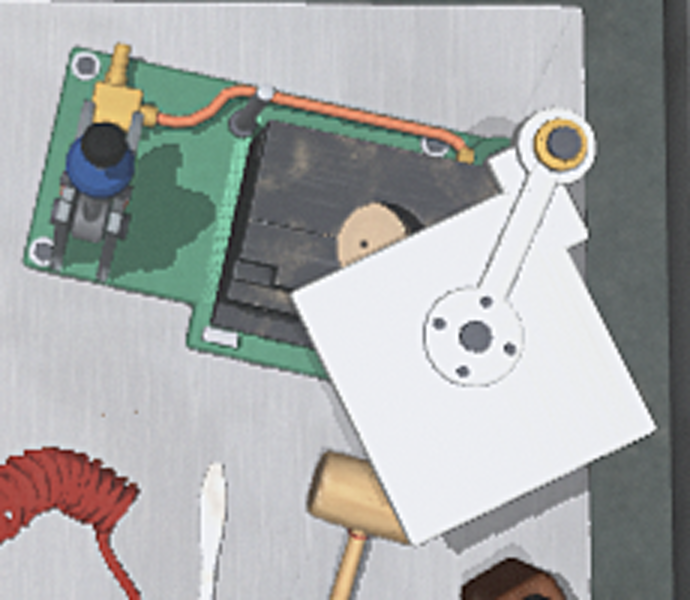

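View pics/scenez.png

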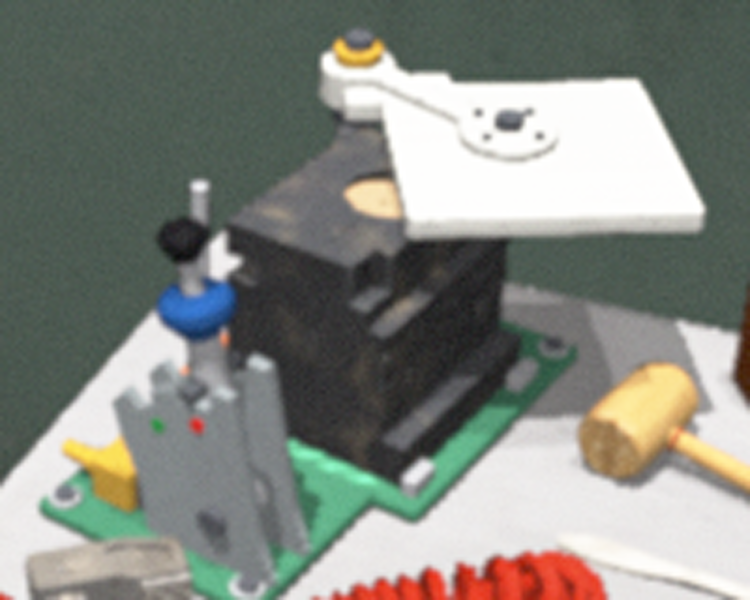

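Top zoom: stop-pin top (265,92), box corner (268,122), plate corners (293,293), (415,545), (655,430). Scene zoom: pin top (200,183), plate corners (407,222), (703,210), (640,80). I'll fit the stand pose from these.

```bash
cat > h.py <<'E'
import numpy as np, cv2
from scipy.optimize import least_squares
CAL={'scene':dict(f=240/np.tan(np.radians(55.68084146057761/2)),c=(321.8196286630078,245.20449275057092),r=np.array([0.55593225,-2.55625828,1.31228927]),t=np.array([0.51253304,0.25583306,0.7778514])),
'top':dict(f=240/np.tan(np.radians(42.78580864382859/2)),c=(325.275179770298,235.25841543090903),r=np.array([2.17911057,-2.14548495,0.08572478]),t=np.array([-0.00153236,0.58616425,1.24265106]))}
def proj(cam,P):
    k=CAL[cam];K=np.array([[k['f'],0,k['c'][0]],[0,k['f'],k['c'][1]],[0,0,1.]])
    return cv2.projectPoints(np.atleast_2d(np.asarray(P,float)),k['r'],k['t'],K,None)[0][:,0]
POST=np.array([81,-172.])
def st(pose,P):
    P=np.atleast_2d(np.asarray(P,float))/1000; c,s=np.cos(pose[2]),np.sin(pose[2])
    return np.c_[pose[0]+c*P[:,0]-s*P[:,1],pose[1]+s*P[:,0]+c*P[:,1],P[:,2]]
def pl(th,P):
    P=np.atleast_2d(np.asarray(P,float)).copy(); c,s=np.cos(th),np.sin(th);d=P[:,:2]-POST
    P[:,0]=POST[0]+c*d[:,0]-s*d[:,1];P[:,1]=POST[1]+s*d[:,0]+c*d[:,1];return P
def lev(a,r,dy=0,off=0):
    L=a+.10;return np.array([[-15+r*np.sin(L)+off*np.cos(L),95+dy,45+r*np.cos(L)-off*np.sin(L)]])
def T(z):return np.array(z)/3.+[310,180]
def S(z):return np.array(z)/3.75+[270,150]
E
cat > fit.py <<'E'
from h import *
obs=[('top',T((265,92)),lambda p:[[75.5,6,178]]),('top',T((268,122)),lambda p:[[65,-1,154]]),
('top',T((293,293)),lambda p:pl(p[3],[[70,12,178]])),('top',T((415,545)),lambda p:pl(p[3],[[-98,12,178]])),('top',T((655,430)),lambda p:pl(p[3],[[-98,-152,178]])),
('scene',S((200,184)),lambda p:[[75.5,6,178]]),('scene',S((230,225)),lambda p:[[65,-1,154]]),
('scene',S((407,222)),lambda p:pl(p[3],[[70,12,178]])),('scene',S((703,210)),lambda p:pl(p[3],[[-98,12,178]])),('scene',S((640,80)),lambda p:pl(p[3],[[-98,-152,178]])),
('top',T((103,145)),lambda p:lev(p[4],173)),('scene',S((183,228)),lambda p:lev(p[4],173)),('scene',S((197,298)),lambda p:lev(p[4],127)),
]
def R(p):return np.concatenate([(proj(c,st(p,f(p)))[0]-u) for c,u,f in obs])
s=least_squares(R,[.5,-.2,-.2,.5,.07],loss='soft_l1')
p=s.x;print(p);print(R(p).reshape(-1,2).round(1))
np.save('p.npy',p)
for cam,z,o in(('top',3,(310,180)),('scene',3.75,(270,150))):
    im=cv2.imread('pics/topz.png' if cam=='top' else 'pics/scenez.png')
    def ln(P,col,cl=True):
        u=((proj(cam,st(p,P))-o)*z).astype(int);cv2.polylines(im,[u],cl,col,1,cv2.LINE_AA)
    ln([[-66,-149,154],[65,-149,154],[65,-1,154],[-66,-1,154]],(0,255,255))
    ln([[105,-200,12],[105,135,12],[-85,135,12]],(255,0,255),False)
    ln(pl(p[3],[[-98,-152,178],[70,-152,178],[70,12,178],[-98,12,178]]),(0,0,255))
    ln([[75.5,6,0],[75.5,6,178]],(255,255,0),False); ln([[81,-172,0],[81,-172,200]],(255,255,0),False)
    ln([[-15,95,45],lev(p[4],173)[0]],(0,255,0),False)
    for dy in(-20.5,20.5): ln([[-15,95+dy,45],lev(-.1,88,dy)[0]],(0,128,255),False)
    cv2.imwrite(f'pics/fit_{cam}.png',im)
E
python3 fit.py
```

```text
[ 0.54185133 -0.11880725 -0.19584551  0.64934713  0.11427979]
[[-0.5  0.9]
 [-0.2 -1.1]
 [-1.8 -0.5]
 [-1.5  0.7]
 [ 0.8 -0. ]
 [ 0.6 -0.1]
 [-1.5 -1.4]
 [ 0.  -2.3]
 [ 0.9 -1. ]
 [-0.1 -1. ]
 [ 0.2 -0.5]
 [ 0.2 -1.5]
 [ 0.9  0.8]]
```

View pics/fit_top.png

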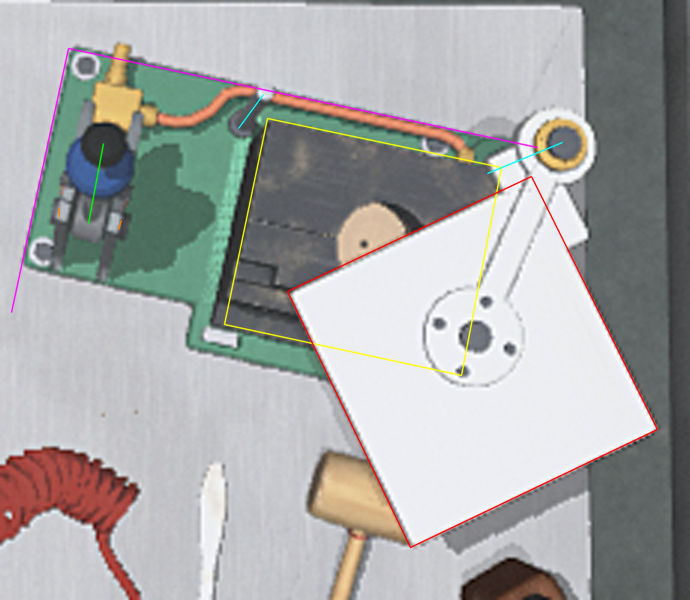

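View pics/fit_scene.png

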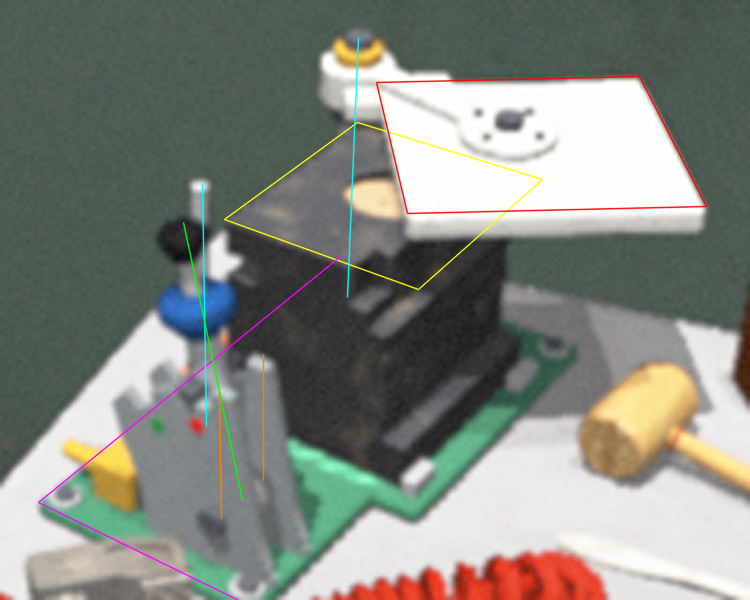

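The fit is good: the overlay matches plate, box, base and pin to within 2 px. Next, check reachability of the plan.

```bash
cat >> h.py <<'E'
from scipy.spatial.transform import Rotation as Ro
try: p0=np.load('p.npy')
except Exception: p0=None
def rpy(x,z):
    x=np.array(x,float);z=np.array(z,float);y=np.cross(z,x)
    return Ro.from_matrix(np.c_[x,y,z]).as_euler('xyz',degrees=True)
ZT=0.0; 
def push_pose(p,th,off=11.,y=-6.,tipz=.157,flip=1,reach=.073):
    """TCP pose, tool down, tool x normal to the plate's front edge"""
    P=st(p,pl(th,[[-98-off,y,0]]))[0]
    a=p[2]+th; u=np.array([np.cos(a),np.sin(a),0])*flip
    return [P[0],P[1],tipz+reach],rpy(u,[0,0,-1])
def grip_pose(p,a,lift,rel=57.,d=.058,back=0.,flip=1):
    """tool in the lever's plane; rel= angle (deg) tool back axis leans toward robot from the lever axis"""
    L=a+.10; G=st(p,lev(a,124.5+lift*1000))[0]
    phi=np.radians(rel)-L   # forward lean of the approach from straight down
    ex=np.array([np.cos(p[2]),np.sin(p[2]),0]);ez=np.array([0,0,1.])
    z=np.sin(phi)*ex-np.cos(phi)*ez; x=np.cos(phi)*ex+np.sin(phi)*ez
    return list(G-z*(d+back)),rpy(flip*x,z)
E
python3 - <<'E'
from h import *
from plant import robot
p=p0; print(robot.tip_reach)
for f in(1,-1):
    print('push',f)
    for th in(.65,.3,0.):
        P,o=push_pose(p,th,flip=f);P2,_=push_pose(p,th,off=50,flip=f);q=robot.ik(P,o);print(np.round(P,3),np.round(o,1),None if q is None else np.round(q,1),robot.ik(P2,o) is not None)
    for rel in(50,57,65):
      print('grip',f,rel)
      for a,l,b in((.114,0,.09),(.114,0,0),(.114,.012,0),(.59,.012,0),(.59,.012,.09)):
        P,o=grip_pose(p,a,l,rel,back=b,flip=f);q=robot.ik(P,o);print(np.round(P,3),np.round(o,1),None if q is None else np.round(q,1))
E
```

```text
0.0726
push 1
[ 0.344 -0.237  0.23 ] [180.   0.  26.] [-52.6 -27.3 -31.7  85.6   0.  101.3] True
[ 0.382 -0.158  0.23 ] [180.   0.   6.] [-40.8 -28.4 -32.4  85.9   0.  133.3] True
[ 0.434 -0.103  0.23 ] [180.    0.  -11.2] [-30.3 -21.9 -27.6  84.3   0.  160.9] True
grip 1 50
[ 0.483 -0.01   0.284] [180.  -37.7 -11.2] None
[ 0.537 -0.021  0.213] [180.  -37.7 -11.2] None
[ 0.539 -0.021  0.224] [180.  -37.7 -11.2] None
[ 0.621 -0.038  0.207] [180.  -10.5 -11.2] [-15.8  -1.4 -12.7  68.3   0.8 175.5]
[ 0.604 -0.034  0.296] [180.  -10.5 -11.2] [-16.   -4.8  -6.7  77.6   0.9 175.3]
grip 1 57
[ 0.469 -0.008  0.272] [180.  -44.7 -11.2] None
[ 0.532 -0.02   0.208] [180.  -44.7 -11.2] None
[ 0.534 -0.02   0.22 ] [180.  -44.7 -11.2] None
[ 0.614 -0.036  0.206] [180.  -17.5 -11.2] [-16.1 -10.  -22.   60.6   1.5 175.3]
[ 0.587 -0.031  0.291] [180.  -17.5 -11.2] [-16.4 -15.5 -17.9  70.2   1.5 175.1]
grip 1 65
[ 0.456 -0.005  0.256] [180.  -52.7 -11.2] None
[ 0.526 -0.019  0.202] [180.  -52.7 -11.2] None
[ 0.529 -0.019  0.214] [180.  -52.7 -11.2] None
[ 0.606 -0.035  0.203] [180.  -25.5 -11.2] [-16.
[... 630 characters left out ...]
  0.296] [180.   10.5 168.8] [-16.   -4.8  -6.7  77.6   0.9  -4.7]
grip -1 57
[ 0.469 -0.008  0.272] [180.   44.7 168.8] None
[ 0.532 -0.02   0.208] [180.   44.7 168.8] None
[ 0.534 -0.02   0.22 ] [180.   44.7 168.8] None
[ 0.614 -0.036  0.206] [180.   17.5 168.8] [-16.1 -10.  -22.   60.6   1.5  -4.7]
[ 0.587 -0.031  0.291] [180.   17.5 168.8] [-16.4 -15.5 -17.9  70.2   1.5  -4.9]
grip -1 65
[ 0.456 -0.005  0.256] [180.   52.7 168.8] None
[ 0.526 -0.019  0.202] [180.   52.7 168.8] None
[ 0.529 -0.019  0.214] [180.   52.7 168.8] None
[ 0.606 -0.035  0.203] [180.   25.5 168.8] [-16.5 -19.7 -32.5  51.9   2.3  -4.8]
[ 0.568 -0.027  0.284] [180.   25.5 168.8] [-16.9 -28.  -30.3  62.4   2.5  -5.2]
```

```bash
python3 - <<'E'
from h import *
from plant import robot
p=p0
for phi in(30,25,20,15,10,0,-8):
  r=[]
  for a,l,b in((.114,0,.09),(.114,0,0),(.114,.012,0),(.3,.012,0),(.6,.012,0),(.6,.012,.09)):
    P,o=grip_pose(p,a,l,phi+np.degrees(a+.1),d=.06,back=b,flip=-1);q=robot.ik(P,o);r.append(None if q is None else np.round(q[1:4]))
  print(phi,r)
E
```

```text
30 [array([-48., -43.,  65.]), array([-39., -46.,  53.]), array([-38., -44.,  54.]), array([-33., -42.,  52.]), array([-25., -38.,  47.]), array([-35., -37.,  58.])]
25 [array([-39., -35.,  69.]), array([-32., -39.,  58.]), array([-31., -38.,  59.]), array([-26., -35.,  56.]), array([-19., -32.,  52.]), array([-27., -29.,  63.])]
20 [array([-30., -28.,  72.]), array([-25., -33.,  62.]), array([-25., -32.,  63.]), array([-20., -29.,  61.]), array([-13., -25.,  58.]), array([-19., -22.,  68.])]
15 [array([-22., -21.,  77.]), array([-18., -27.,  67.]), array([-18., -25.,  68.]), array([-14., -22.,  66.]), array([ -7., -19.,  63.]), array([-12., -14.,  73.])]
10 [array([-14., -13.,  81.]), array([-12., -20.,  72.]), array([-11., -19.,  73.]), array([ -7., -16.,  71.]), array([ -1., -12.,  69.]), array([-4., -6., 78.])]
0 [array([ 1.,  2., 91.]), array([ 1., -8., 81.]), array([ 1., -6., 83.]), array([ 6., -2., 82.]), array([12.,  2., 80.]), array([12., 12., 90.])]
-8 [array([14., 15., 99.]), array([11.,  3., 90.]), array([12.,  5., 91.]), array([16.,  9., 91.]), array([22., 14., 90.]), array([ 25.,  27., 100.])]
```

```bash
python3 - <<'E'
from h import *
from plant import robot
p=p0
o0=robot.observe()
th=p[3]
a=np.arctan2(*o0['tool_pos'][1::-1])
robot.move_pose([.41*np.cos(a),.41*np.sin(a),.40],[180,0,163.6])
robot.set_gripper(0.0)
P,o=push_pose(p,th,off=35,flip=-1)
P[2]=.36; robot.move_pose(P,o)
P[2]=.2296; robot.line_to(P,vel=.12)
s=robot.observe();print(s['time'],s['tool_pos'],s['tcp_rot'],s['ft_force'])
for c in('scene','top'):cv2.imwrite(f'pics/{c}1.png',robot.grab_frame(c))
E
```

```text
5.4083 [ 0.32292275 -0.24810858  0.23038633] [-1.79934301e+02  8.09333923e-03 -1.54016842e+02] [0.44438471 0.46257174 0.35060678]
```

View pics/scene1.png

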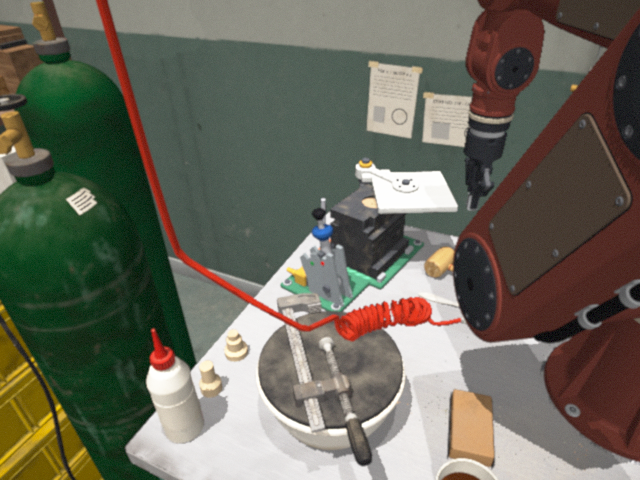

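View pics/top1.png

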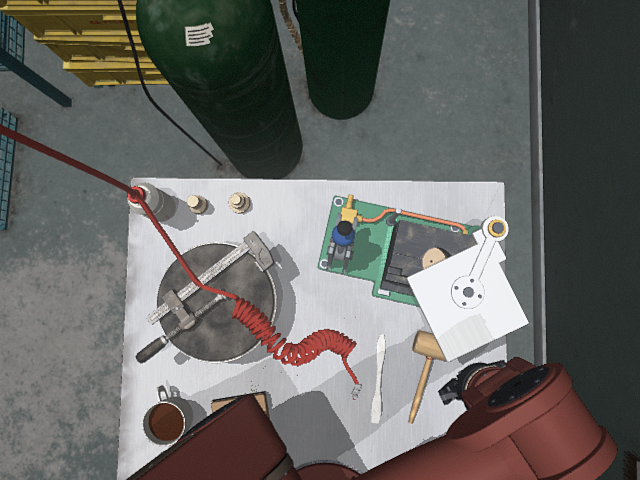

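Scene view: the shut fingers (475,205) sit just off the plate's free corner (455,205). Nothing has been disturbed, so I start the push.

```bash
python3 - <<'E'
from h import *
from plant import robot
p=p0; th=p[3]
for t,off,v,g in((th,14,.06,4),(.45,11,.08,15),(.25,11,.08,15),(.10,11,.08,15),(.0,11,.05,8),(-.04,11,.03,8)):
    P,o=push_pose(p,t,off=off,flip=-1)
    h=robot.line_to(P,vel=v,rotation=o,guard=g)
    s=robot.observe();u=np.array([np.cos(p[2]+t),np.sin(p[2]+t),0])
    print(t,h,round(s['time'],2),'push',round(float(s['ft_force']@u),2),np.round(s['ft_force'],1),'short',np.round((np.array(P)-s['tool_pos'])*1000,1))
    if h and g==15:break
cv2.imwrite('pics/top2.png',robot.grab_frame('top'));cv2.imwrite('pics/scene2.png',robot.grab_frame('scene'))
E
```

```text
0.6493471250318088 False 6.01 push -0.46 [-0.4 -0.2 -0.7] short [-0.3 -0.3  0.1]
0.45 False 6.82 push -2.22 [-2.5  0.7  0.7] short [0.2 0.2 0. ]
0.25 False 7.6 push 0.69 [0.7 0.3 0.6] short [-0.   0.4 -0.1]
0.1 False 8.22 push 1.04 [ 1.1  0.6 -0.3] short [ 0.1  0.3 -0. ]
0.0 False 8.88 push -0.67 [-0.7  0.1  0.6] short [0.1 0.2 0. ]
-0.04 False 9.37 push -2.74 [-3.  -0.7 -0.3] short [0.2 0.1 0.1]
```

View pics/top2.png

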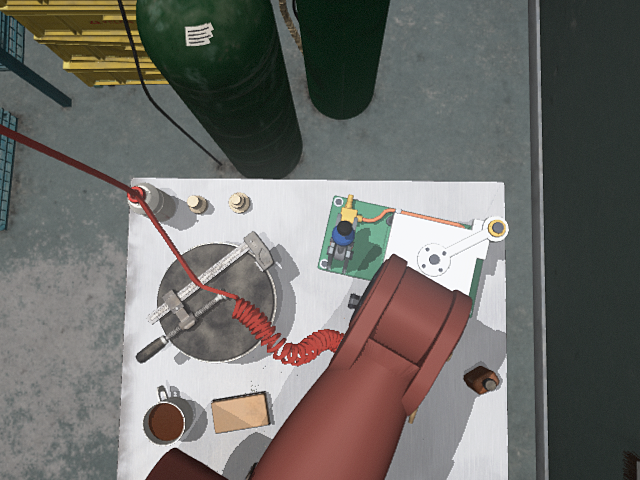

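View pics/scene2.png

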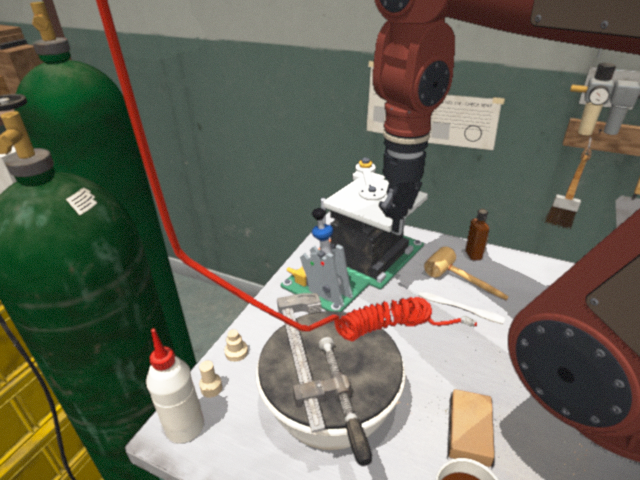

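The plate now lies over the box, but there is no stop force yet. I push on until the force shows the pin.

```bash
python3 - <<'E'
from h import *
from plant import robot
p=p0
for t in np.arange(-.055,-.14,-.015):
    P,o=push_pose(p,t,off=11,flip=-1)
    h=robot.line_to(P,vel=.02,guard=9)
    s=robot.observe();print(round(t,3),h,round(s['time'],2),np.round(s['ft_force'],1),'short',np.round((np.array(P)-s['tool_pos'])*1000,1))
    if h or s['ft_force'][0]<-10:break
cv2.imwrite('pics/top3.png',cv2.resize(robot.grab_frame('top')[180:380,310:540],(690,600),interpolation=cv2.INTER_CUBIC))
E
```

```text
-0.055 False 9.81 [-2.9 -1.8 -0.1] short [ 0.1 -0.   0.1]
-0.07 False 10.15 [-4.8 -2.9  0. ] short [0.2 0.  0.1]
-0.085 False 10.49 [-6.6 -2.2  0.1] short [0.4 0.1 0.2]
-0.1 False 10.83 [-7.3 -3.2  0. ] short [0.6 0.1 0.3]
-0.115 False 11.18 [-9.7 -3.5  0.4] short [0.9 0.1 0.4]
-0.13 False 11.52 [-10.2  -3.5   1. ] short [1.1 0.1 0.6]
```

View pics/top3.png

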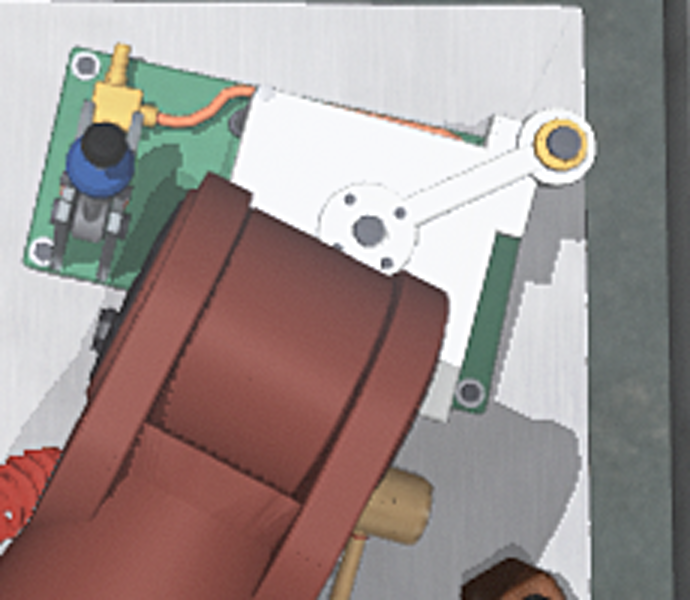

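```bash
python3 - <<'E'
from h import *
from plant import robot
p=p0
im=cv2.imread('pics/top3.png')
for t,c in((0,(0,0,255)),(-.05,(255,0,255)),(.05,(0,160,0))):
    u=((proj('top',st(p,pl(t,[[-98,-152,178],[70,-152,178],[70,12,178],[-98,12,178]])))-[310,180])*3).astype(int)
    cv2.polylines(im,[u],True,c,1,cv2.LINE_AA)
cv2.imwrite('pics/top3b.png',im)
s=cv2.resize(robot.grab_frame('scene')[120:320,290:490],(600,600),interpolation=cv2.INTER_CUBIC)
cv2.imwrite('pics/scene3.png',s)
print(robot.observe()['ft_force'])
E
```

```text
[-11.24465428  -2.58277683   0.04369225]
```

View pics/top3b.png

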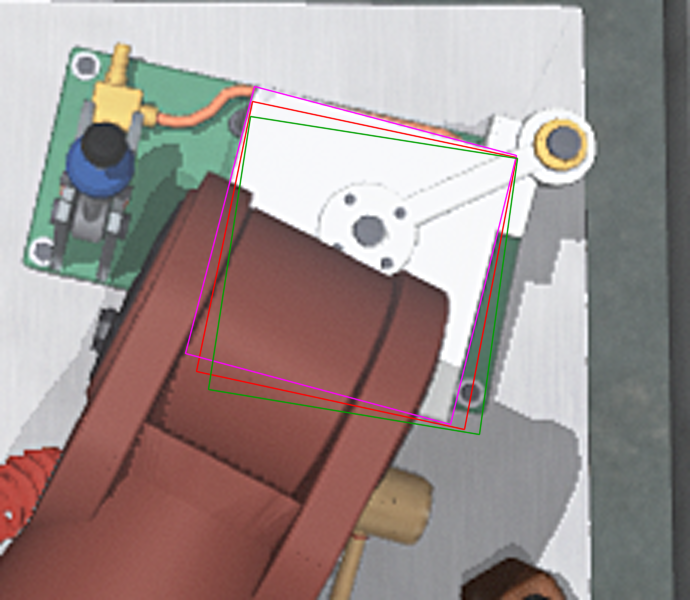

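View pics/scene3.png

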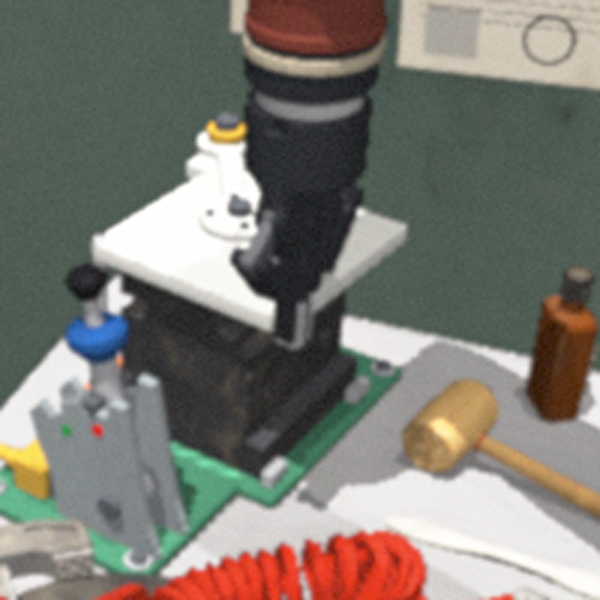

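```bash
python3 - <<'E'
import cv2,numpy as np
from plant import robot
a=cv2.imread('pics/top0.png')[195:255,375:500];b=robot.grab_frame('top')[195:255,375:500]
cv2.imwrite('pics/cmp.png',np.vstack([cv2.resize(x,(750,300) if 0 else None,fx=6,fy=5,interpolation=cv2.INTER_CUBIC) for x in(a,b)]))
E
```

```text
(no output)
```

View pics/cmp.png

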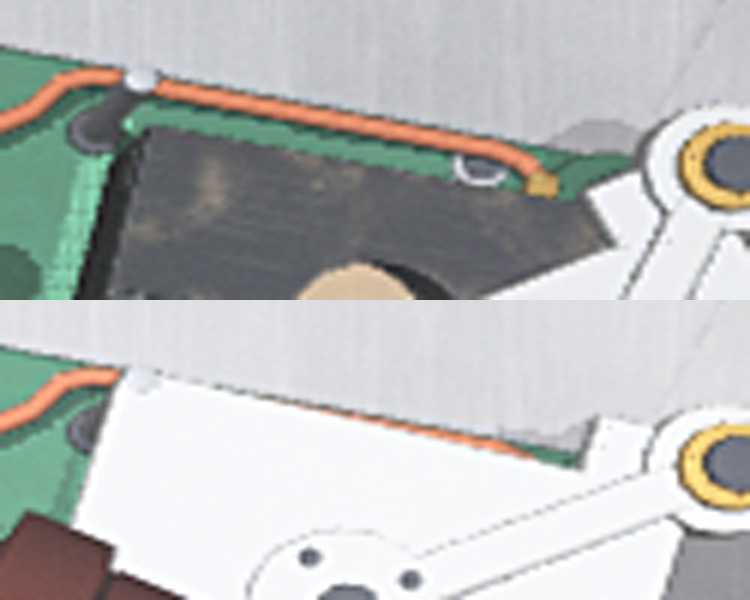

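The plate edge appears to overlap the stop pin (140,380 in the lower crop), so I was pressing it into a springy stop. I back off and see where it settles.

```bash
python3 - <<'E'
from h import *
from plant import robot
p=p0
P,o=push_pose(p,0,off=60,flip=-1)
robot.line_to(P,vel=.12,rotation=o)
s=robot.observe();print(s['time'],s['ft_force'])
robot.line_to([P[0],P[1],.36],vel=.2)
b=robot.grab_frame('top')
cv2.imwrite('pics/top4.png',cv2.resize(b[195:255,375:500],None,fx=6,fy=6,interpolation=cv2.INTER_CUBIC))
cv2.imwrite('pics/top4f.png',b)
f=robot.grab_frame('scene');cv2.imwrite('pics/scene4f.png',f)
cv2.imwrite('pics/scene4.png',cv2.resize(f[150:310,270:470],(750,600),interpolation=cv2.INTER_CUBIC))
E
```

```text
12.45 [-0.06396068  0.04972939  0.53793335]
```

View pics/top4.png

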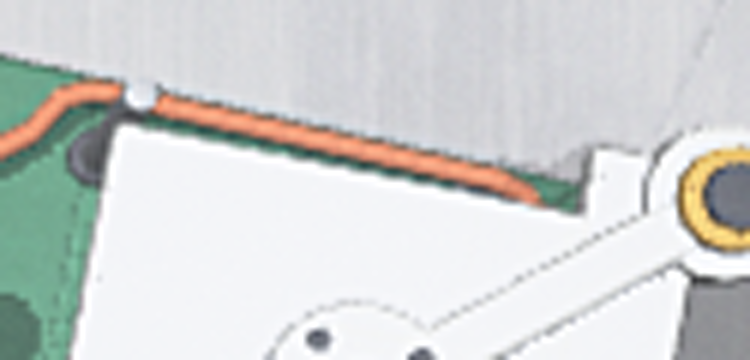

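View pics/scene4.png

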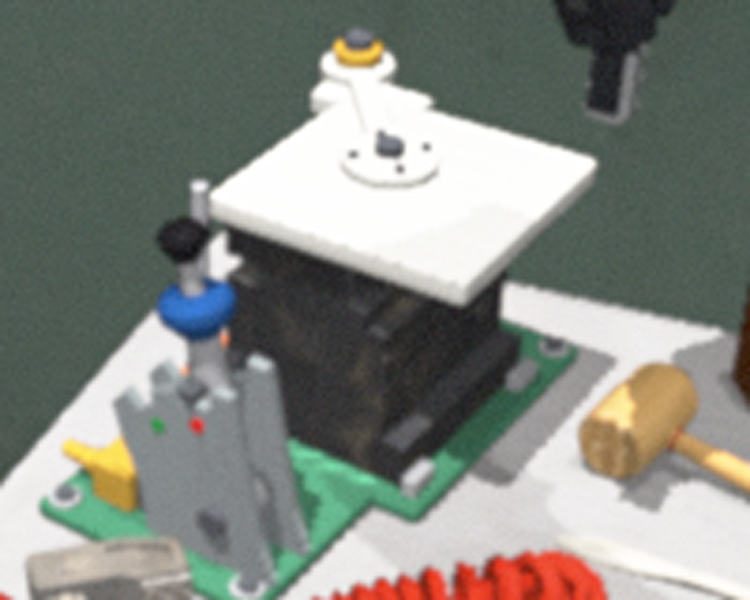

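```bash
cat >> h.py <<'E'
def unproj(cam,u,z):
    k=CAL[cam];R=cv2.Rodrigues(k['r'])[0];C=-R.T@k['t']
    d=R.T@np.array([(u[0]-k['c'][0])/k['f'],(u[1]-k['c'][1])/k['f'],1]);return C+d*(z-C[2])/d[2]
E
python3 - <<'E'
from h import *
f=cv2.imread('pics/top4f.png')
cv2.imwrite('pics/top4h.png',cv2.resize(f[200:230,385:425],(800,600),interpolation=cv2.INTER_CUBIC))
g=cv2.cvtColor(f,cv2.COLOR_BGR2GRAY).astype(float)
# back edge subpixel: columns 402..468, find plate-white step below the hose
E0=[]
for x in range(403,470,3):
    c=g[:,x]; y0=214+ (x-398)*0.19
    seg=np.arange(int(y0)-5,int(y0)+8); v=c[seg]
    # last crossing of 190 going up
    idx=[i for i in range(len(v)-1) if v[i]<190<=v[i+1]]
    if idx: i=idx[-1];E0.append((x,seg[i]+(190-v[i])/(v[i+1]-v[i])))
E0=np.array(E0);
W=np.array([unproj('top',e,.178) for e in E0])
vx,vy,x0,y0=cv2.fitLine(W[:,:2].astype(np.float32),cv2.DIST_HUBER,0,.001,.001).ravel()
n=np.array([-vy,vx]);n*=np.sign(n[0])
pin=unproj('top',(398.3,210.8),.178)
post=unproj('top',(310+563/3,180+143/3),.2)
print(len(E0),'res',np.abs((W[:,:2]-[x0,y0])@n).max(),'pin-edge mm',1000*(pin[:2]-[x0,y0])@n,'edge yaw',np.degrees(np.arctan2(-n[1]*-1,n[0])),np.degrees(p0[2]))
print('stand pin',st(p0,[[75.5,6,178]]),pin,E0[:3],E0[-3:])
E
```

```text
23 res 0.0004171527523960582 pin-edge mm 9.151013520753626 edge yaw -10.752456 -11.22112094047764
stand pin [[ 0.61707561 -0.12761395  0.178     ]] [ 0.61850917 -0.12849239  0.178     ] [[403.         216.81318681]
 [406.         217.31460674]
 [409.         218.10958904]] [[463.         228.73529412]
 [466.         229.48275862]
 [469.         230.27906977]]
```

View pics/top4h.png

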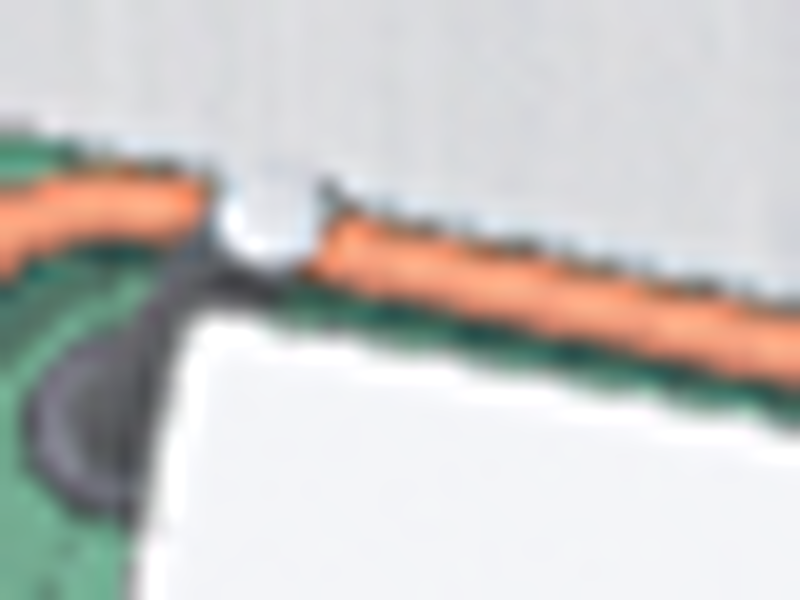

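The gap between edge and pin is about 3.6 mm, so the plate rebounded about 0.02 rad. I'll push it again gently and let off slowly.

```bash
cat > gap.py <<'E'
from h import *
def gap(f):
    g=cv2.cvtColor(f,cv2.COLOR_BGR2GRAY).astype(float);E0=[]
    for x in range(403,470,3):
        c=g[:,x]; y0=213+(x-398)*0.2
        seg=np.arange(int(y0)-8,int(y0)+9);v=c[seg]
        # last dark pixel below the bench
        d=[i for i in range(len(v)-1) if v[i]<190<=v[i+1]]
        if d:i=d[-1];E0.append((x,seg[i]+(190-v[i])/(v[i+1]-v[i])))
    if len(E0)<5:return None
    W=np.array([unproj('top',e,.178) for e in E0])
    vx,vy,x0,y0=cv2.fitLine(W[:,:2].astype(np.float32),cv2.DIST_HUBER,0,.001,.001).ravel()
    n=np.array([-vy,vx]);n*=np.sign(n[0]);pin=unproj('top',(398.3,210.8),.178)
    return round(float(1000*(pin[:2]-[x0,y0])@n-5.5),2),round(float(np.degrees(np.arctan2(n[1],n[0]))),2)
E
python3 - <<'E'
from gap import *
from plant import robot
p=p0
P,o=push_pose(p,0.04,off=22,flip=-1);P[2]=.2296
P0=[P[0],P[1],.25]
robot.line_to(P0,vel=.2,rotation=o);robot.line_to(P,vel=.1)
def favg():
    return np.mean([robot.observe()['ft_force'] for _ in range(1)],axis=0)
P,o=push_pose(p,0.0,off=11,flip=-1);robot.line_to(P,vel=.04,rotation=o)
print('free',favg(),gap(robot.grab_frame('top')))
for t in(-.015,-.03,-.04,-.05,-.06):
    P,o=push_pose(p,t,off=11,flip=-1);robot.line_to(P,vel=.015)
    fr=robot.grab_frame('top');F=favg();print(t,np.round(F,1),gap(fr),round(robot.observe()['time'],1))
    if F[0]<-5:break
cv2.imwrite('pics/t5.png',cv2.resize(fr[200:230,385:425],(800,600),interpolation=cv2.INTER_CUBIC))
E
```

```text
free [-0.11132478 -0.35267294  0.49296483] (2.86, -10.95)
-0.015 [-0.9 -0.6 -0.5] (0.59, -11.77) 15.6
-0.03 [-1.7 -0.1  0.6] (-0.9, -12.13) 16.0
-0.04 [-2.2 -0.6  0.4] (-2.17, -12.64) 16.4
-0.05 [-3.8 -1.3 -0. ] (-3.32, -13.0) 16.7
-0.06 [-5.3 -2.   0. ] (-4.89, -13.63) 17.1
```

View pics/t5.png

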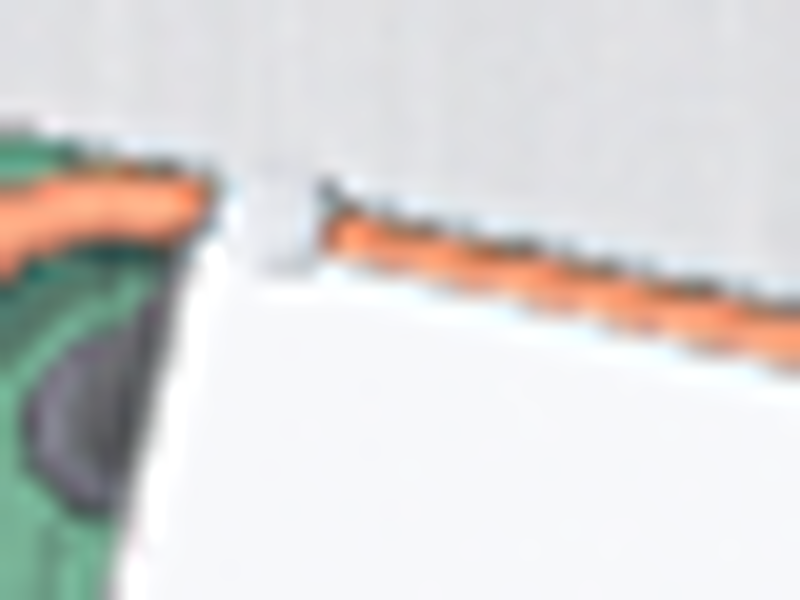

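The plate overlaps the pin by about 5 mm at 5 N, so the stop is soft. I let off slowly and watch it.

```bash
python3 - <<'E'
from gap import *
from plant import robot
p=p0
for t in(-.05,-.04,-.03,-.02,-.01,0.01):
    P,o=push_pose(p,t,off=11,flip=-1);robot.line_to(P,vel=.008 if t<-.005 else .02)
    fr=robot.grab_frame('top');s=robot.observe();print(t,np.round(s['ft_force'],1),gap(fr),round(s['time'],1))
cv2.imwrite('pics/t6.png',cv2.resize(fr[200:230,385:425],(800,600),interpolation=cv2.INTER_CUBIC))
E
```

```text
-0.05 [-3.9  0.5  0.2] (-3.85, -13.11) 17.6
-0.04 [-3.2  0.5  0.6] (-2.86, -12.93) 18.1
-0.03 [-3.2  1.6  0.5] (-1.46, -12.37) 18.7
-0.02 [-0.4 -0.1 -0.9] (-0.26, -11.88) 19.2
-0.01 [0.2 1.1 0.8] (-0.34, -11.91) 19.7
0.01 [ 0.2  0.  -0.9] (-0.33, -11.92) 20.1
```

View pics/t6.png

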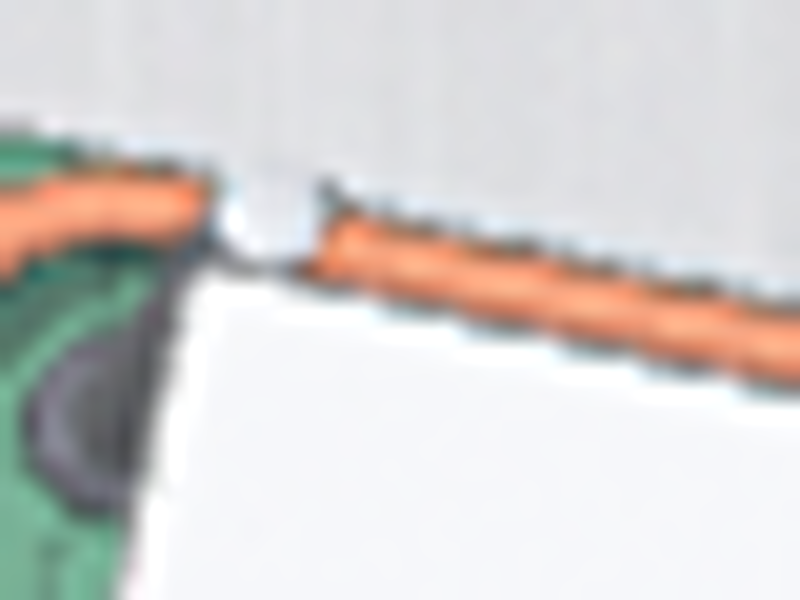

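The plate now sits tangent to the pin: gap -0.3 mm, with the force back to zero. On to the collar pre-grasp.

```bash
python3 - <<'E'
from gap import *
from plant import robot
p=p0
P,o=push_pose(p,0.05,off=45,flip=-1);robot.line_to(P,vel=.15)
robot.line_to([P[0],P[1],.38],vel=.25)
robot.set_gripper(.085)
a=p[4];P,o=grip_pose(p,a,0,20+np.degrees(a+.1),d=.06,back=.09,flip=-1)
robot.move_pose(P,o)
s=robot.observe();print(s['time'],s['tool_pos'],P,s['ft_force'],s['gripper_width'])
f=robot.grab_frame('top');print(gap(f));cv2.imwrite('pics/top7.png',f);cv2.imwrite('pics/scene7.png',robot.grab_frame('scene'));cv2.imwrite('pics/wrist7.png',robot.grab_frame('wrist'))
E
```

```text
22.8667 [ 0.52092578 -0.01818396  0.30808969] [np.float64(0.5212704563195517), np.float64(-0.017872784994289515), np.float64(0.30760655278429805)] [ 0.49695915 -0.62597758  0.44982813] 0.08481123888495469
(-0.38, -11.9)
```

View pics/scene7.png

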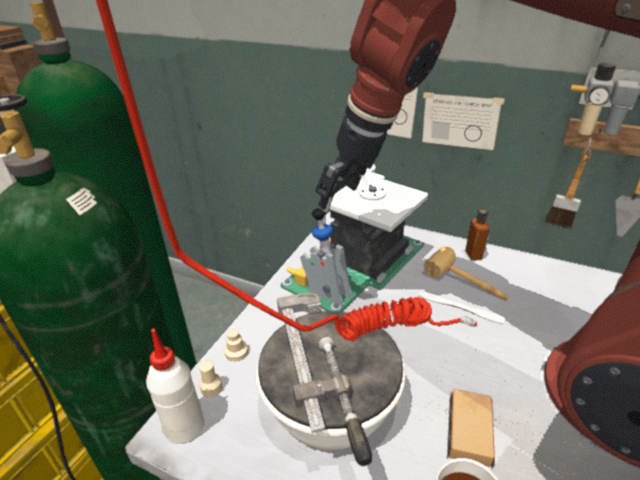

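View pics/wrist7.png

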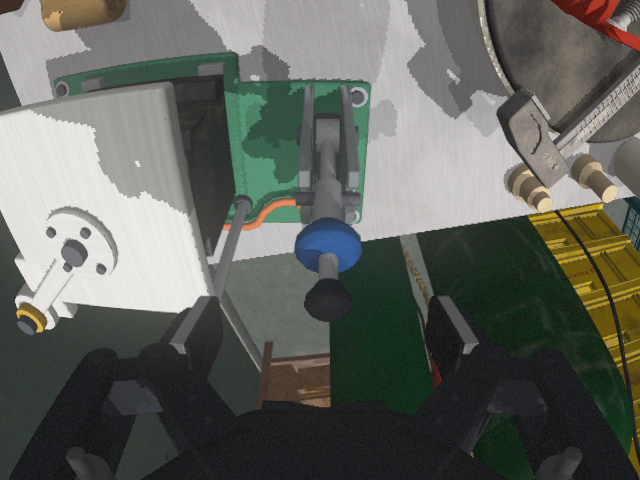

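Wrist view: knob (328,298) and collar (328,245) are centred between the fingers at about (327). Approach.

```bash
python3 - <<'E'
from gap import *
from plant import robot
p=p0;a=p[4]
P,o=grip_pose(p,a,0,20+np.degrees(a+.1),d=.06,back=0,flip=-1)
print(robot.line_to(P,vel=.08,guard=8))
s=robot.observe();print(s['time'],s['tool_pos'],P,s['ft_force'])
cv2.imwrite('pics/wrist8.png',robot.grab_frame('wrist'));f=robot.grab_frame('scene')
cv2.imwrite('pics/scene8.png',cv2.resize(f[170:310,270:445],(750,600),interpolation=cv2.INTER_CUBIC))
E
```

```text
False
24.2917 [ 0.55168357 -0.02390164  0.22376757] [np.float64(0.5514638283263033), np.float64(-0.02386280104018252), np.float64(0.22303421691356626)] [-0.15490158 -0.01384457  0.53198751]
```

View pics/scene8.png

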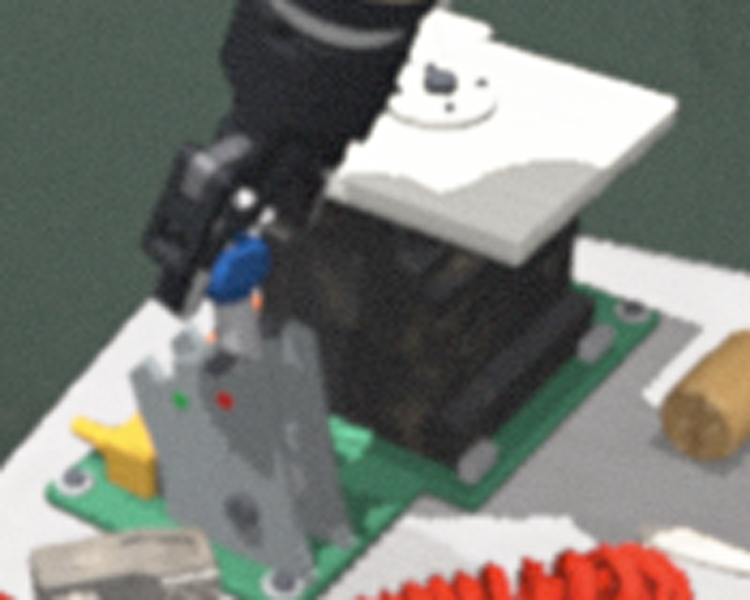

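View pics/wrist8.png

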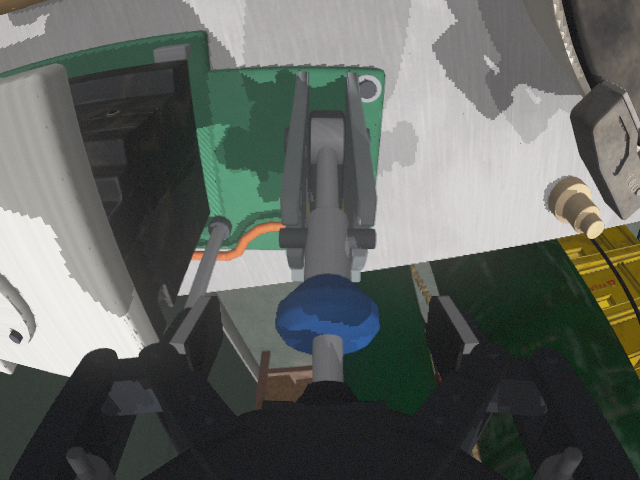

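Wrist view: the collar (328,315) lies centred between the pads (205–455, rows 295–350). Close the gripper.

```bash
python3 - <<'E'
from gap import *
from plant import robot
robot.set_gripper(.030)
s=robot.observe();print(s['time'],s['tool_pos'],s['ft_force'],s['torque'],s['gripper_width'])
cv2.imwrite('pics/wrist9.png',robot.grab_frame('wrist'));f=robot.grab_frame('scene')
cv2.imwrite('pics/scene9.png',cv2.resize(f[170:310,270:445],(750,600),interpolation=cv2.INTER_CUBIC))
E
```

```text
24.8833 [ 0.55201718 -0.02297943  0.22379948] [2.28119141 5.65279311 2.02179305] [ 1.22238533 -0.19143833  0.34826992] 0.03968359635290342
```

View pics/scene9.png

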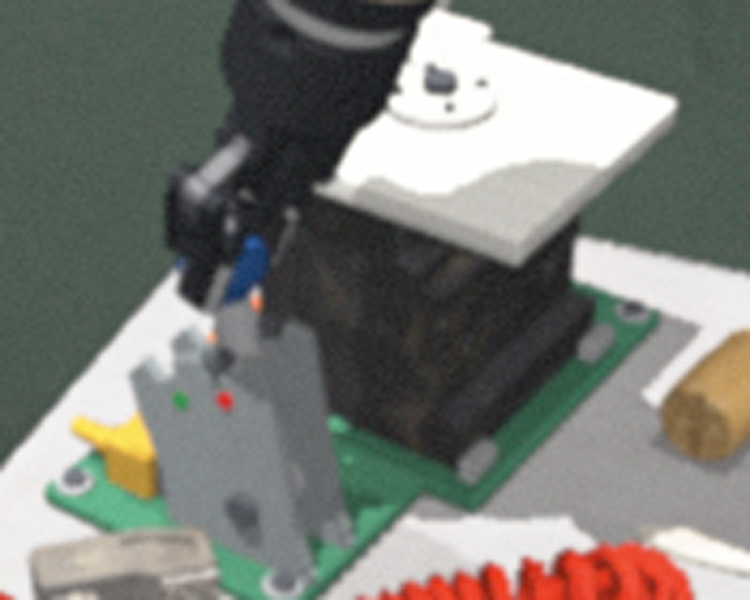

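View pics/wrist9.png

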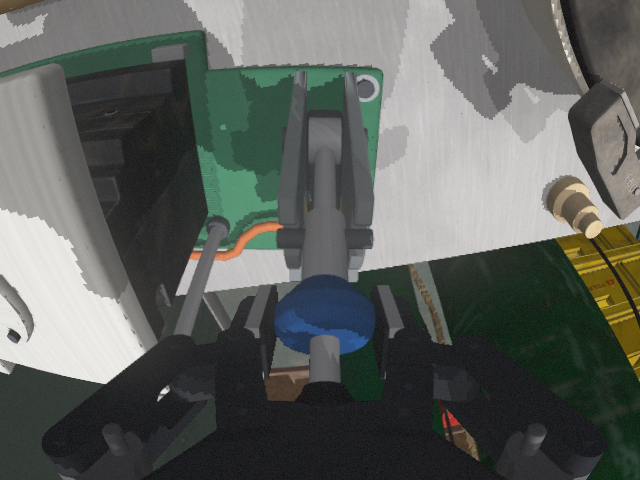

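Gripped at 39.7 mm with a lateral force of 5.7 N. Lift along the lever.

```bash
python3 - <<'E'
from gap import *
from plant import robot
p=p0;a=p[4];s=robot.observe();b=s['tool_pos']
L=a+.1;ex=np.array([np.cos(p[2]),np.sin(p[2]),0]);ax=np.sin(L)*ex+np.cos(L)*np.array([0,0,1])
P,o=grip_pose(p,a,.013,20+np.degrees(a+.1),d=.06,back=0,flip=-1)
print(robot.line_to(P,vel=.03,guard=25))
s=robot.observe();print(s['time'],1000*(s['tool_pos']-b)@ax,s['ft_force'],s['torque'],s['gripper_width'])
cv2.imwrite('pics/wrist10.png',robot.grab_frame('wrist'));f=robot.grab_frame('scene')
cv2.imwrite('pics/scene10.png',cv2.resize(f[170:310,270:445],(750,600),interpolation=cv2.INTER_CUBIC))
E
```

```text
False
25.5667 10.688399650875526 [ 2.04691953  4.5667668  -6.18029047] [1.2023654  0.30811814 0.31456797] 0.03986686891665284
```

View pics/scene10.png

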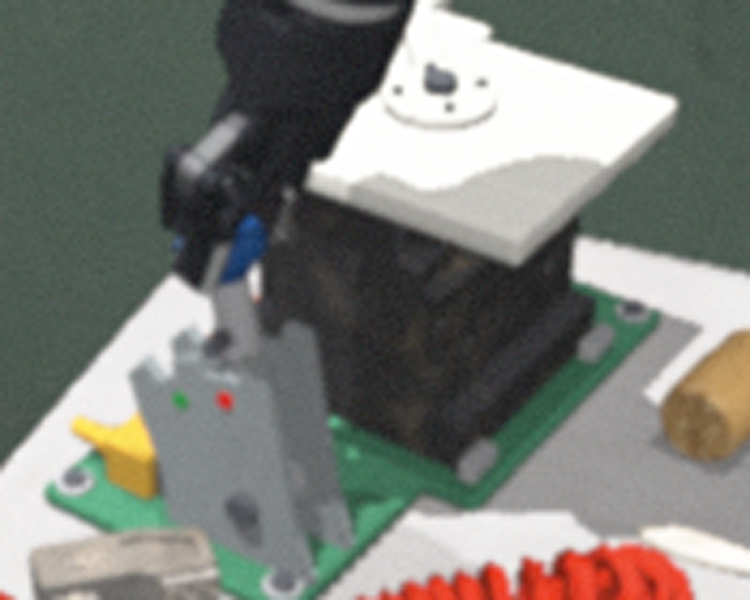

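View pics/wrist10.png

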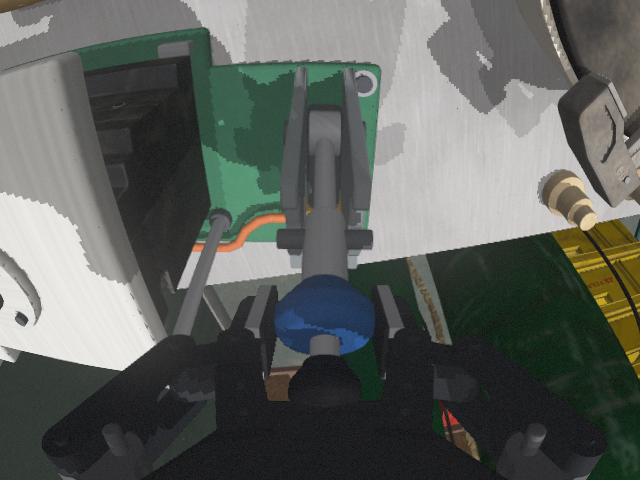

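The collar followed: lift is about 10.7 mm, and the knob is now close to the rim. Swing the lever along its arc.

```bash
python3 - <<'E'
from gap import *
from plant import robot
p=p0;a0=p[4]
for a in(a0+.001,.2,.3,.4,.5,.55,.585):
    phi=20-15*(a-a0)/(.6-a0)
    P,o=grip_pose(p,a,.0148,phi+np.degrees(a+.1),d=.06,back=0,flip=-1)
    h=robot.line_to(P,vel=.06,rotation=o,guard=20)
    s=robot.observe();print(round(a,3),h,round(s['time'],2),np.round(s['ft_force'],1),np.round((np.array(P)-s['tool_pos'])*1000,1),round(s['gripper_width'],4))
    if h:break
cv2.imwrite('pics/wrist11.png',robot.grab_frame('wrist'));f=robot.grab_frame('scene')
cv2.imwrite('pics/scene11.png',cv2.resize(f[170:310,270:445],(750,600),interpolation=cv2.INTER_CUBIC))
E
```

```text
0.115 False 25.92 [ 0.6  5.6 -5.3] [ 0.8 -1.2  1.6] 0.0398
0.2 False 26.3 [ 1.3  5.5 -6. ] [ 0.6 -1.   1.8] 0.0396
0.3 False 26.73 [ 0.8  5.6 -6.1] [ 0.7 -0.9  1.7] 0.0394
0.4 False 27.15 [-0.4  4.7 -6.5] [ 0.6 -0.8  1.4] 0.04
0.5 False 27.57 [-0.4  5.1 -6. ] [ 0.5 -0.6  1.1] 0.0397
0.55 False 27.86 [-1.1  5.3 -6.2] [ 0.5 -0.5  0.9] 0.0398
0.585 False 28.11 [-1.5  5.5 -4.9] [ 0.5 -0.5  0.8] 0.0397
```

View pics/scene11.png

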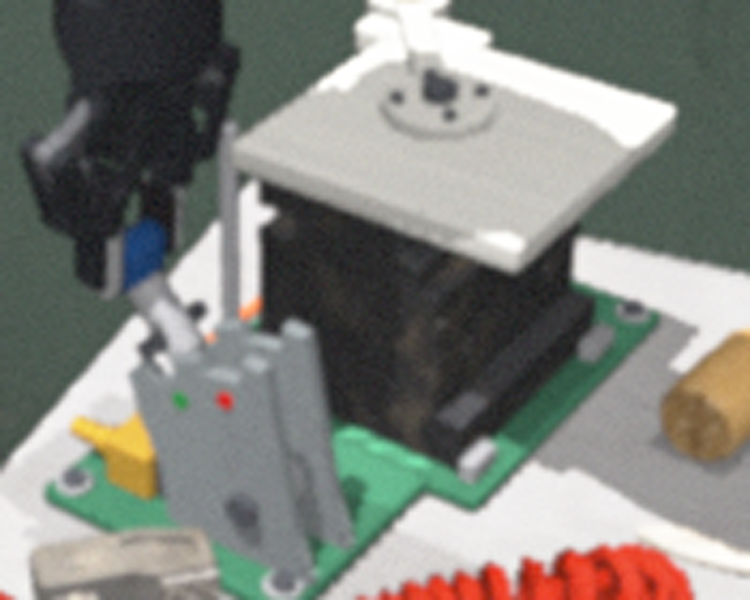

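View pics/wrist11.png

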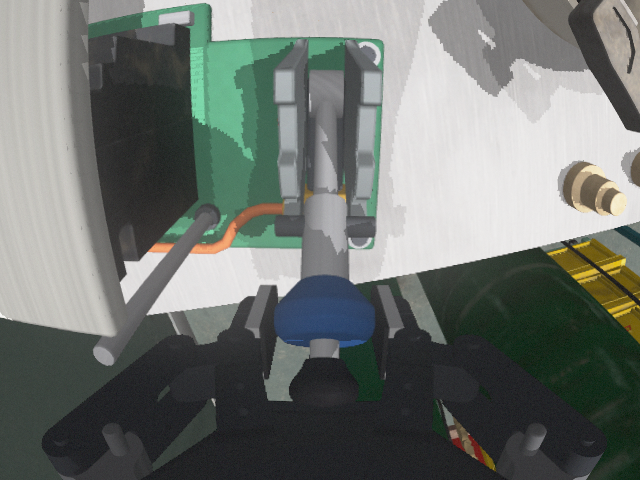

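The dog is past the gate, with the lever near the far notch. I ease it to the end stop.

```bash
python3 - <<'E'
from gap import *
from plant import robot
p=p0
def tan(a):
    L=a+.1;ex=np.array([np.cos(p[2]),np.sin(p[2]),0]);return np.cos(L)*ex-np.sin(L)*np.array([0,0,1])
for a in(.595,.605,.615,.625,.635):
    P,o=grip_pose(p,a,.0145,5+np.degrees(a+.1),d=.06,back=0,flip=-1)
    h=robot.line_to(P,vel=.03,rotation=o,guard=15)
    robot.pause(.1);s=robot.observe();ft=s['ft_force']@tan(a);print(round(a,3),h,round(s['time'],2),np.round(s['ft_force'],1),'tan',round(ft,1))
    if ft<-6 or h:break
f=robot.grab_frame('scene')
cv2.imwrite('pics/scene12.png',cv2.resize(f[170:310,270:445],(750,600),interpolation=cv2.INTER_CUBIC))
E
```

```text
0.595 False 28.56 [-2.8  4.6 -4.1] tan -0.2
0.605 False 28.91 [-7.4  5.4  1.2] tan -7.1
```

View pics/scene12.png

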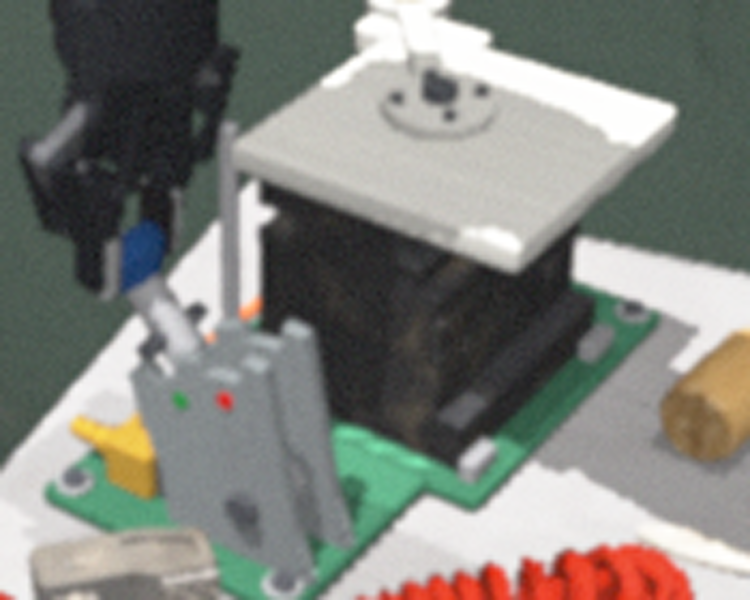

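The end stop resists at 0.60, as expected. I back off slightly to mid-notch, lower the collar and release.

```bash
python3 - <<'E'
from gap import *
from plant import robot
p=p0;a=.585
for l in(.0145,.004):
    P,o=grip_pose(p,a,l,5+np.degrees(a+.1),d=.06,back=0,flip=-1)
    h=robot.line_to(P,vel=.03,rotation=o,guard=15);s=robot.observe();print(l,h,round(s['time'],2),np.round(s['ft_force'],1))
robot.set_gripper(.085);s=robot.observe();print(round(s['time'],2),np.round(s['ft_force'],1),s['gripper_width'])
P,o=grip_pose(p,a,.004,5+np.degrees(a+.1),d=.06,back=.10,flip=-1)
print(robot.line_to(P,vel=.12,guard=10));s=robot.observe();print(round(s['time'],2),np.round(s['ft_force'],1))
f=robot.grab_frame('scene');cv2.imwrite('pics/scene13.png',cv2.resize(f[170:310,270:445],(750,600),interpolation=cv2.INTER_CUBIC))
cv2.imwrite('pics/wrist13.png',robot.grab_frame('wrist'))
E
```

```text
0.0145 False 29.21 [-1.9  5.3 -3.2]
0.004 False 29.71 [-1.7  6.  -3.3]
30.23 [-1.   0.3  0.6] 0.0845484501915104
False
31.21 [ 0.1  0.2 -1. ]
```

View pics/scene13.png

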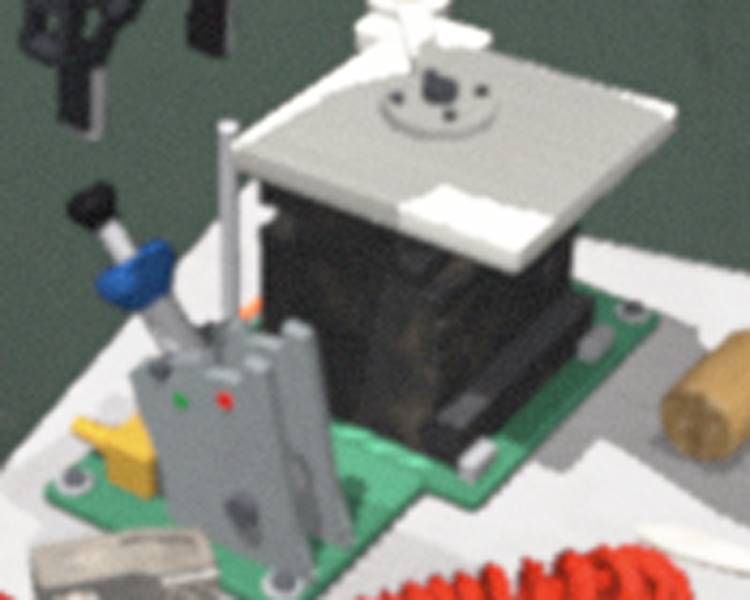

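View pics/wrist13.png

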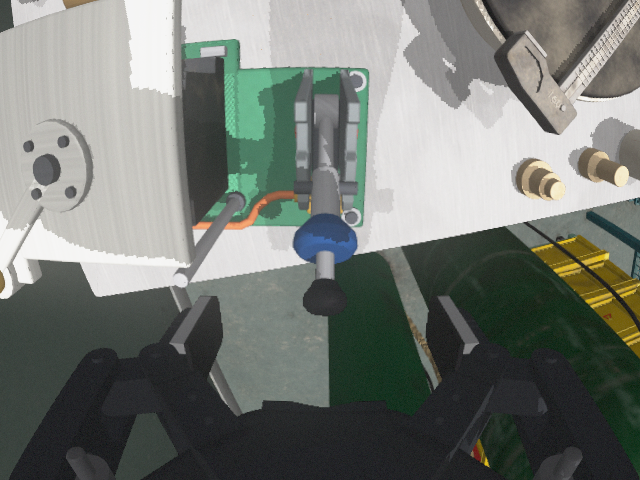

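Dog at (160,372) is down inside the far notch. I retreat, then check numerically: collar lift, lever angle, plate gap and cores.

```bash
python3 - <<'E'
from gap import *
from plant import robot
p=p0
s=robot.observe();q=np.array(s['q']);print(np.round(q,1))
robot.line_to([.48,-.02,.40],vel=.2)
robot.move_pose([.40,-.05,.42],[180,0,168.8])
s=robot.observe();print(s['time'],s['ft_force'])
t=robot.grab_frame('top');f=robot.grab_frame('scene');cv2.imwrite('pics/top14f.png',t)
print(gap(t))
im=cv2.resize(f[190:270,280:380],(750,600),interpolation=cv2.INTER_CUBIC)
for a,c in((.585,(0,255,0)),):
  for r in(68,108,124.5,173):
    u=(proj('scene',st(p,lev(a,r)))[0]-[280,190]+.5)*7.5;cv2.drawMarker(im,tuple(int(v) for v in u),c,cv2.MARKER_CROSS,18,1)
  u=(proj('scene',st(p,lev(a,124.5+12)))[0]-[280,190]+.5)*7.5;cv2.drawMarker(im,tuple(int(v) for v in u),(0,0,255),cv2.MARKER_CROSS,18,1)
cv2.imwrite('pics/scene14.png',im)
for n,(x0,y0,x1,y1) in dict(cores=(180,185,260,220)).items():
    a=cv2.imread('pics/top0.png')[y0:y1,x0:x1];print(n,cv2.absdiff(a,t[y0:y1,x0:x1]).mean())
a=cv2.imread('pics/scene0.png')[325:400,190:250];print(cv2.absdiff(a,f[325:400,190:250]).mean())
E
```

```text
[-15.7   2.7   1.9  84.3   0.4  -4.5]
32.7333 [ 1.06092603 -0.53573819 -0.33020825]
(0.43, -11.94)
cores 12.593333333333334
2.8651851851851853
```

View pics/scene14.png

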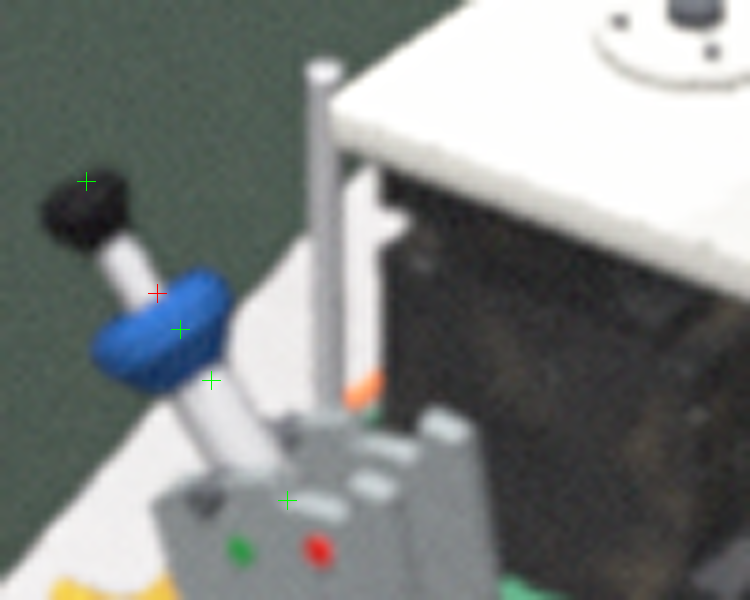

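View pics/top14f.png

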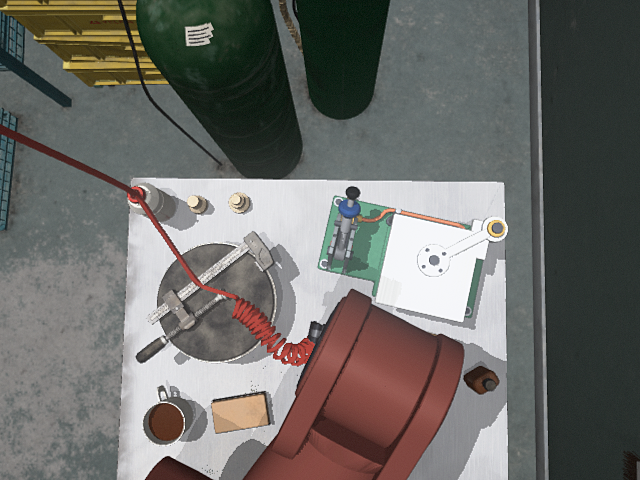

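```bash
python3 - <<'E'
import cv2,numpy as np
t=cv2.imread('pics/top14f.png');a=cv2.imread('pics/top7.png')
c=lambda f:cv2.resize(f[203:224,388:418],(400,280),interpolation=cv2.INTER_CUBIC)
d=lambda f:cv2.resize(f[185:220,180:260],(400,175),interpolation=cv2.INTER_CUBIC)
o=cv2.imread('pics/top0.png')
cv2.imwrite('pics/c15.png',np.vstack([np.hstack([c(a),c(t)]),np.hstack([d(o),d(t)])]))
E
```

```text
(no output)
```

View pics/c15.png

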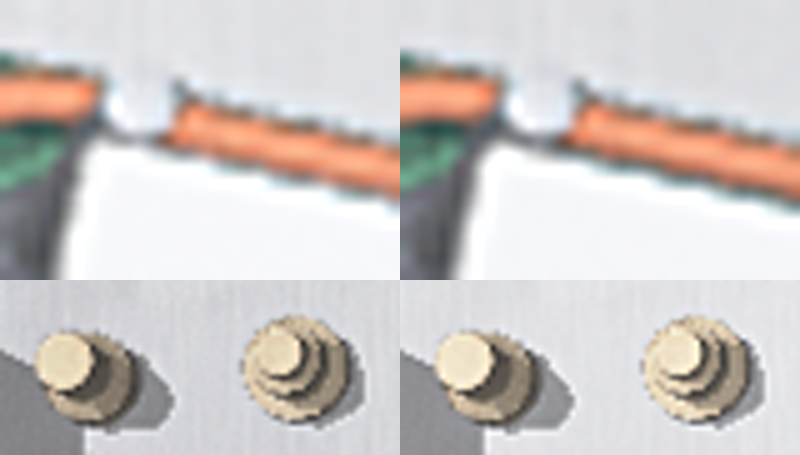

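```bash
python3 - <<'E'
from gap import *
from plant import robot
t=robot.grab_frame('top');cv2.imwrite('pics/top16f.png',t);print(gap(t),robot.observe()['time'])
g=lambda n:cv2.cvtColor(cv2.imread(n) if isinstance(n,str) else n,cv2.COLOR_BGR2GRAY)
A=g('pics/top7.png')
for nm in('pics/top14f.png',t):
  B=g(nm)
  for lab,(y0,y1,x0,x1) in dict(hub=(215,245,480,512),disc=(240,280,412,455),corner=(203,222,388,410),stand=(190,215,330,380),lefthole=(195,215,325,350)).items():
    try:
      w=np.eye(2,3,dtype=np.float32);cc,w=cv2.findTransformECC(A[y0:y1,x0:x1],B[y0:y1,x0:x1],w,cv2.MOTION_TRANSLATION,(3,100,1e-5));print(lab,round(cc,3),w[:,2].round(2))
    except cv2.error as e:print(lab,'fail')
E
```

```text
(0.44, -11.94) 32.8833
hub 0.974 [-0.51  0.3 ]
disc 0.85 [-0.38  0.1 ]
corner 0.932 [-0.4   0.23]
stand 0.522 [2.36 3.01]
lefthole 0.584 [0.93 0.25]
hub 0.974 [-0.51  0.3 ]
disc 0.85 [-0.37  0.12]
corner 0.928 [-0.4   0.25]
stand 0.523 [2.34 3.01]
lefthole 0.584 [0.93 0.25]
```

The plate edge yaw (-11.9°) agrees with the base plate's back edge (about -12°), and the pin is tangent to the edge within measurement error. I hand in.

```bash
python3 - <<'E'
from plant import robot
robot.job_done();print('ok')
E
```

```text
the job is handed in; nothing more can be done
ok
```

The gas plate is over the core box and against the stop pin, and the lever is locked in the far notch with the collar down. I handed the job in at about 33 s of the 53 s allowed.

**Plate:** I pushed it round its post with shut fingers. The first push, at about 11 N, pressed it several millimetres into the stop. When I let off, it sprang back and left a gap of about 3.6 mm. I pushed again at about 5 N and let off slowly, and it then stayed touching the pin.

**Lever:** I gripped the collar by the rim and lifted it about 11–12 mm. I swung the lever to its end stop, which it met at about 0.60 rad, then eased back to about 0.585, lowered the collar and released it.

**Last checks:**
- **Collar and lever:** the camera shows the collar's dog down in the notch at the green dot, with the rim where a fully dropped collar should be.
- **Cores and contact:** both sand cores look unmoved in a before-and-after comparison. An automatic image difference there was not zero, which I put down to lighting. The robot was clear of everything.
- **One disagreement:** the gap between plate and pin measured -0.4 mm before the lever work and +0.4 mm at the end. The plate's edge angle was the same both times (-11.9°). I took the difference as measurement and lighting error and did not push again, so a gap of a few tenths of a millimetre can't be ruled out.

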